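# Fit the herb-mill head to its drive unit

### The arm

A 6-joint arm with a two-finger parallel gripper is mounted at the origin on the work surface. World frame = base frame: x ahead of the robot, y to its left, z up, the work surface at z = 0. Lengths are in m, angles in rad, forces in N, time in s.
With the tool pointing down it reaches from about 0.3 to 0.775 m from the base axis. Payload 14.6 kg.
Tool frame: the origin (TCP) lies midway between the tips of the shut fingers; the grasp point (between the pads) lies 19 mm behind it (ctrl.grip_depth is the z of the grasp point in the tool frame, in m); z points along the fingers, y is the line along which they close (so a half turn about z gives the same grasp; the last joint's range is limited). The gripper opens to 94 mm and grips with 3 to 60 N. Pads are 16 mm wide; open, the fingers measure 119 mm over their backs; the gripper's body (75 mm by 177 mm) begins 78 mm behind the grasp point.
Start: joints at [1.169, 0.3, 1.521, -0, 1.321, -0.067], TCP at [0.181, 0.519, 0.175] pointing down, gripper open.
Joint ranges: [-3.03, 3.03], [-0.79, 2.21], [0.23, 2.52], [-1.04, 4.18], [0, 3.07], [-2.55, 2.55]. Speed limits (rad/s): [2.22, 2.22, 2.57, 3.14, 3.14, 3.14].

### API

Orientations are given as [roll, pitch, yaw] about the fixed x, y, z axes, in that order (R = Rz(yaw) Ry(pitch) Rx(roll)).
In Python, from station import ctrl gives the robot as it stands. The module is installed in compiled form; this text tells all that it offers.
- The arm moves only by the tool carry_out, never from a script. Its argument "commands" is a list of rows, each a list of 3 entries, a list of its own where there are three numbers: the closure, from 0 (fully open) to 1 (shut), then the shift along the tool's x, y, z in mm, then the turn, a rotation vector about the tool's x, y, z in rad. In form: [[gripper, [tx, ty, tz], [wx, wy, wz]], ...]. A call has 1 to 10 rows; each row shifts and turns the commanded pose from where the row before left it, along the tool's axes as they then stand; what a row does not reach is not made up. A row lasts 1/8 s, in which the tool goes at most 62.5 mm and 10.7 degrees, less where a joint would pass 70% of its speed; a pose out of reach is approached as far as the arm can. A call with a gripper value outside its range is refused whole. The fingers move at their own pace and stop on an object; "squeeze" is the grip in N (left out, the last holds). Time passes only in rows, so rows that do not move let the fingers close. It gives the time, the measured TCP pose, the force, the opening and the grip force at its end, in the units of the state.
- ctrl.get_obs(): the state, without advancing time (a new reading comes with each control period).
- ctrl.camera(name): name is "scene" or "top" or "wrist"; returns a dict with "img" (384x512x3 uint8, blue, green, red), "camera_matrix" (3x3 intrinsics, pixels), "k1" (the pictures are not rectified: a ray, as slopes to the right and down, at radius r is drawn at 1 + k1 r^2 times it, then the intrinsics apply), "rvec" (rotation vector, rad) and "tvec" (3), from world to camera coordinates, as OpenCV has them. Camera axes: x right, y down, z forward; pixel columns grow to the right and rows downward; lengths in m; the calibration is good to about 2 mm. A picture is of the moment at which its call begins. There is no depth.
- ctrl.hand_in(): hands the job in; it is judged then, once.
Trained networks look in the newest picture that a camera, given by its name, has taken for a name from the list of things; names that differ only in an ending like _2 or _b are one class to them, and where a whole thing is asked for, a point or a joint stands for the part that bears it (a point fixed in the world has none). Each returns a list of dicts, best first, with "score" (0 to 1); they miss things now and then, are a little off and sometimes report something else, mostly with a low value. They report only what shows in the picture. A call takes as long as a camera call.
- ctrl.outline_of(thing, camera): "region" (384x512 bool, what is visible of it).
- ctrl.place_of(thing, camera): "at" ([x, y, z] in m, in world coordinates, good to about 4 mm: a listed point, or the origin of a listed thing).
The state is a dict: "time_s": time; "qpos": joint angles; "joint_vel": joint speeds; "tau": joint torques, N m; "ee_pos": TCP position; "eef_rot": TCP orientation; "force": force on the tool from outside, world axes, zero at the start; "moment": the same for the moment, N m; "grip_width": finger opening in m; "grip_force": force on a finger pad.
Only numpy, scipy, OpenCV 4.12 (cv2) and the standard library are available. Lean on these libraries where they do the work, as an engineer would, in place of code of your own. Each camera call takes 0.05 s, during which the arm holds its last target. There are 200 camera calls.

### The job

Fit the herb-mill head (the one with the green hopper) to the white drive unit: slide its neck straight into the hub, on past the drag of the sprung ball, until you feel it come up against the hidden stop - fully home, but pressed no harder than a gentle hand would. Then turn the red clamp knob on top of the hub clockwise as far as it will go and let go of everything. Leave the other head and the jars, lids, mortar, bowl and spoon where they are.

Things in the scene. Friction and masses are not known exactly. Their poses are not given: they have to be found in the camera images.
- herb_mill_centre (a point): Herb-mill head, loose, 0.45-0.7 kg: aluminium block 95 mm long (x), 56 wide (y; flat parallel rubber-faced sides 4 to 60 mm above its underside), 75 tall, GREEN hopper rim (52 wide) on top, grinding cap at the -x end (to 66 mm from here), flange and round neck at +x. Point: middle of the block, on the neck's axis, 45 mm above the underside. x along the neck towards its nose, z up. Stands on the table.
- herb_mill_tip (a point): Nose of the herb mill's steel neck, 133 mm from the head's centre along x. The neck is round, 34 mm in diameter and 80 mm long, its last 4 mm tapered to 28 mm. Axes as the head's.
- hub_mouth (a point): Centre of the mouth of the hub: a level blind round bore, 35.5 mm in diameter (0.75 mm clearance round the neck), rim flared to 43 mm over the first 4 mm, axis 95 mm above the table, in an aluminium snout 60 mm in diameter, 90 mm long. x points into the bore, z up. A sprung ball in its side, 24 mm in, meets the neck with about 3 to 8 N and then goes on dragging on it.
- hub_root (a point): Where the snout meets the white barrel-shaped motor housing (fixed, 250 mm long, 176 wide, 183 tall): on the bore's axis, 90 mm behind the mouth; axes as hub_mouth. The stop for the nose is an adjustable steel collar hidden in the bore, set anywhere 46 to 68 mm from the mouth, found only by feel; 12 to 34 mm of the neck still show when it is home. More than 25 N on the stop damages it.
- knob_grip (a point): Middle of the red bar grip of the clamp knob on top of the snout, 26 mm behind the mouth: bar 52 mm long (its x), 13 wide (y), 26 tall. Point: on the turning axis, half-way up the bar, 61.5 mm above the bore's axis (156.5 mm above the table). z: the turning axis, up.
- clamp_knob (a joint): Clamp knob angle, rad: grows as the knob turns clockwise seen from above. At 0 (open) the bar lies along the bore; 1.3 is the end of travel (tight). Starts between 0 and 0.2, turns with about 0.12 N m, stays where it is left. Its cam presses a sprung pin on the neck (up to about 10 N); when clamped it lets no neck in.
- nut_grater_centre (a point): The other head, a nut grater: same block and neck, but an ORANGE hopper rim and a square box at its -x end (to 78 mm). Leave it standing where it is. Point and axes as for the herb mill's centre.

How it is judged:
On the way, in this order (a step that is already met when the one before it is completed fails the run):
1. the herb mill's neck is home against the hidden stop (within 1.5 mm), the clamp still open (x of stop_c0 in the frame of herb_mill_tip between 0.002 and 0.0065 m and distance between stop_c0 and herb_mill_tip below 0.009 m and angle between herb_mill's own z axis and vertical below 0.2 rad and value of joint clamp_knob below 0.6 rad), for 0.2 s.
2. the clamp knob is turned tight with the neck still home (x of stop_c0 in the frame of herb_mill_tip between 0.002 and 0.0065 m and distance between stop_c0 and herb_mill_tip below 0.009 m and angle between herb_mill's own z axis and vertical below 0.2 rad and value of joint clamp_knob above 1.15 rad), for 0.2 s.
At the end, for the whole second after the job is handed in: The herb mill's neck is in the hub with its nose within 1.5 mm of the hidden stop, the head upright within 0.2 rad and at rest, and the clamp knob at 1.15 rad or more (all of step 2 and linear speed of herb_mill below 0.02 m/s); the robot touches nothing.
It fails at once if the neck is pressed on the stop with more than 25 N (contact force between herb_mill and stop above 25 N).
It fails at once if the nut grater is moved more than 30 mm or tipped (distance of nut_grater from where it was at the start of the episode above 0.03 m or angle between nut_grater's own z axis and vertical above 0.3 rad).
It fails at once if a jar, lid, the mortar, the bowl or the spoon is moved more than 30 mm (distance of any of mortar, salt_jar, herb_jar, bowl, orange_lid, teal_lid, spoon from where it was at the start of the episode above 0.03 m).
It also fails if it takes over 62 s, if anything falls off the work surface, if the arm or the gripper's body presses on something with over 40 N, if the wrist force passes 120 N, or if a joint passes its speed limit or range.

## Working session

There is one attempt and no reset: what is moved stays moved. The work goes in short steps, Python scripts to look and compute and a tool call to move; the robot and the scene stay as the last step left them, time stands still between calls to the robot, and variables do not carry over. Pictures are saved under pics/ and viewed, at most 10 in all, crops included, and the job is handed in when it is done.

Besides the shell and the picture viewer there is one more tool, called after ">>>" as a command line: name --argument value ..., lists and objects as JSON in quotes. carry_out: Moves the arm, as the interface text tells. Its arguments: {"type":"object","properties":{"commands":{"type":"array","items":{"type":"array"}},"squeeze":{"type":"number"}},"required":["commands"]}

```bash
mkdir -p pics
cat > h.py <<'E'
import numpy as np, cv2
from station import ctrl
from scipy.spatial.transform import Rotation as R
def cam(n,save=None):
    c=ctrl.camera(n)
    if save: cv2.imwrite('pics/'+save,c['img'])
    return c
def slopes(c,uv):
    K=c['camera_matrix'];uv=np.atleast_2d(uv).astype(float)
    d=np.array([c['k1'],0,0,0,0],float)
    return cv2.undistortPoints(uv.reshape(-1,1,2),K,d).reshape(-1,2)
def onz(c,uv,z):
    s=slopes(c,uv);Rm=cv2.Rodrigues(np.array(c['rvec'],float))[0];t=np.array(c['tvec'],float).ravel()
    o=-Rm.T@t;d=np.c_[s,np.ones(len(s))]@Rm
    return o+d*((z-o[2])/d[:,2])[:,None]
def proj(c,P):
    d=np.array([c['k1'],0,0,0,0],float)
    return cv2.projectPoints(np.atleast_2d(P).astype(float),np.array(c['rvec'],float),np.array(c['tvec'],float),c['camera_matrix'],d)[0].reshape(-1,2)
E
python3 - <<'E'
from h import *
o=ctrl.get_obs();print({k:np.round(v,3) for k,v in o.items()},ctrl.grip_depth)
a=[]
for n in ['scene','top']:
    c=cam(n);a.append(c['img'])
    for t in ['herb_mill_centre','herb_mill_tip','hub_mouth','hub_root','knob_grip','nut_grater_centre']:
        print(n,t,[(round(p['score'],2),np.round(p['at'],3)) for p in ctrl.place_of(t,n)[:2]])
cv2.imwrite('pics/a.png',cv2.resize(np.vstack(a),None,fx=.78,fy=.78,interpolation=cv2.INTER_AREA))
cv2.imwrite('pics/top.png',a[1])
E
```

```text
{'time_s': np.float64(0.0), 'qpos': array([ 1.169,  0.301,  1.522,  0.   ,  1.321, -0.067]), 'joint_vel': array([ 0.002,  0.001,  0.001, -0.001,  0.   ,  0.002]), 'tau': array([ 0.0000e+00, -5.3181e+01, -3.5274e+01,  7.1000e-02,  2.4000e-02,
       -0.0000e+00]), 'ee_pos': array([0.181, 0.519, 0.174]), 'eef_rot': array([-3.14 , -0.   ,  2.807]), 'force': array([ 0.564, -0.425,  0.744]), 'moment': array([ 0.008,  0.038, -0.052]), 'grip_force': np.float64(0.0), 'grip_width': np.float64(0.094)} -0.0188
scene herb_mill_centre [(0.83, array([ 0.64 , -0.2  ,  0.046]))]
scene herb_mill_tip [(0.61, array([ 0.63 , -0.07 ,  0.046]))]
scene hub_mouth [(0.78, array([0.541, 0.164, 0.092]))]
scene hub_root [(0.75, array([0.541, 0.254, 0.092]))]
scene knob_grip [(0.59, array([0.54 , 0.188, 0.154])), (0.31, array([0.544, 0.253, 0.093]))]
scene nut_grater_centre [(0.62, array([ 0.413, -0.175,  0.045]))]
top herb_mill_centre [(0.77, array([ 0.635, -0.198,  0.047]))]
top herb_mill_tip [(0.89, array([ 0.628, -0.066,  0.043]))]
top hub_mouth [(0.72, array([0.537, 0.163, 0.09 ]))]
top hub_root [(0.76, array([0.541, 0.253, 0.097]))]
top knob_grip [(0.63, array([0.539, 0.189, 0.158])), (0.32, array([0.535, 0.16 , 0.091]))]
top nut_grater_centre [(0.78, array([ 0.409, -0.174,  0.048]))]
```

View pics/a.png

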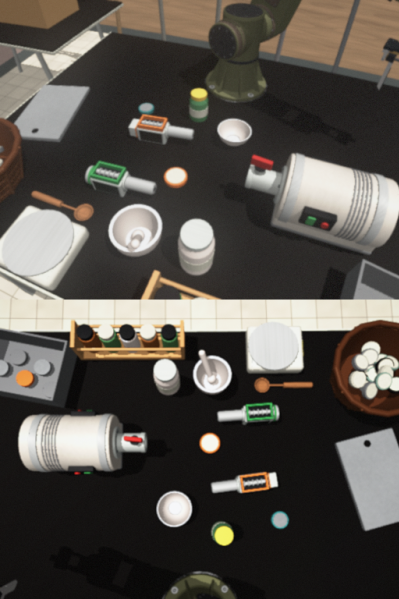

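The top view shows the green herb mill at about (260,412) with its neck pointing left, and the hub and knob at (130,440). The poses from both cameras agree to within 5 mm, so I can set out.

>>> carry_out --commands '[[0,[0,0,-20],[0,0,0.167]],[0,[0,0,-20],[0,0,0.167]],[0,[0,0,-20],[0,0,0.167]],[0,[0,0,-20],[0,0,0.167]],[0,[0,0,-20],[0,0,0.167]],[0,[0,0,-20],[0,0,0.167]],[0,[0,0,-10],[0,0,0.165]],[0,[-40,22,0],[0,0,0]],[0,[-50,27,0],[0,0,0]],[0,[-50,27,0],[0,0,0]]]'

```text
time_s: 1.95
ee_pos: [0.2667, 0.3836, 0.3046]
eef_rot: [3.141, -0.0, 1.64]
force: [1.0, 0.8, 0.4]
grip_width: 0.0936
grip_force: 0.0
```

>>> carry_out --commands '[[0,[-50,27,0],[0,0,0]],[0,[-50,27,0],[0,0,0]],[0,[-50,27,0],[0,0,0]],[0,[-50,27,0],[0,0,0]],[0,[-50,27,0],[0,0,0]],[0,[-50,27,0],[0,0,0]],[0,[-50,27,0],[0,0,0]],[0,[-50,27,0],[0,0,0]],[0,[-50,27,0],[0,0,0]],[0,[-50,27,0],[0,0,0]]]'

```text
time_s: 3.2
ee_pos: [0.5708, -0.097, 0.3047]
eef_rot: [3.141, 0.0, 1.64]
force: [-0.1, 0.2, 0.5]
grip_width: 0.094
grip_force: 0.0
```

>>> carry_out --commands '[[0,[-50,29,10],[0,0,0]],[0,[-46,30,25],[0,0,0]],[0,[-10,0,25],[0,0,0]],[0,[0,0,20],[0,0,0]],[0,[0,0,0],[0,0,0]]]'

```text
time_s: 3.82
ee_pos: [0.6357, -0.1967, 0.2231]
eef_rot: [-3.139, -0.001, 1.64]
force: [0.2, -0.5, 0.4]
grip_width: 0.0939
grip_force: 0.0
```

Run:
```python
from h import *
o=ctrl.get_obs();print(o['ee_pos'],o['eef_rot'])
c=cam('wrist','w1.png')
for t in ['herb_mill_centre','herb_mill_tip']:
    print(t,[(round(p['score'],2),np.round(p['at'],3)) for p in ctrl.place_of(t,'wrist')[:2]])
r=ctrl.outline_of('herb_mill_centre','wrist')
print([ (q['score'],cv2.minAreaRect(np.argwhere(q['region'])[:,::-1].astype(np.float32))) for q in r[:1]])
# green rim mask -> at z .078
h=cv2.cvtColor(c['img'],cv2.COLOR_BGR2HSV);m=cv2.inRange(h,(45,90,40),(85,255,255))
n,l,s,ce=cv2.connectedComponentsWithStats(m);i=1+np.argmax(s[1:,4])
b=cv2.boxPoints(cv2.minAreaRect(np.argwhere(l==i)[:,::-1].astype(np.float32)));w=onz(c,b,.075);print(b,w,w.mean(0))
```

```text
[ 0.63565302 -0.19674066  0.22309638] [-3.13882289e+00 -1.25671896e-03  1.63959066e+00]
herb_mill_centre [(0.56, array([ 0.64 , -0.201,  0.048])), (0.43, array([ 0.634, -0.065,  0.045]))]
herb_mill_tip [(0.73, array([ 0.632, -0.067,  0.045]))]
[(0.79, ((257.5, 139.5), (157.0, 45.0), 90.0))]
[[235. 139.]
 [280. 139.]
 [280. 212.]
 [235. 212.]] [[ 0.60668636 -0.16253872  0.075     ]
 [ 0.66046894 -0.15876678  0.075     ]
 [ 0.66898338 -0.25167021  0.075     ]
 [ 0.61132534 -0.25576628  0.075     ]] [ 0.636866  -0.2071855  0.075    ]
```

View pics/w1.png

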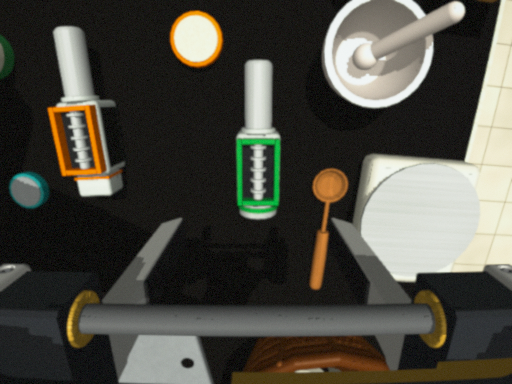

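>>> carry_out --commands '[[0.22,[-2,2,10],[0,0,0]],[0.22,[0,0,30],[0,0,0]],[0.22,[0,0,40],[0,0,0]],[0.22,[0,0,40],[0,0,0]],[0.22,[0,0,40],[0,0,0]],[0.22,[0,0,25],[0,0,0]],[0.22,[0,0,12],[0,0,0]],[0.22,[0,0,0],[0,0,0]]]' --squeeze 60

```text
time_s: 5.03
ee_pos: [0.6382, -0.1987, 0.0274]
eef_rot: [-3.141, -0.0, 1.64]
force: [-0.6, -0.2, 0.4]
grip_width: 0.0732
grip_force: 0.0
```

>>> carry_out --commands '[[1,[0,0,0],[0,0,0]],[1,[0,0,0],[0,0,0]],[1,[0,0,0],[0,0,0]],[1,[0,0,0],[0,0,0]],[1,[0,0,0],[0,0,0]],[1,[0,0,0],[0,0,0]]]' --squeeze 60

```text
time_s: 5.78
ee_pos: [0.6388, -0.199, 0.0291]
eef_rot: [3.14, 0.001, 1.64]
force: [-3.0, 1.3, 5.6]
grip_width: 0.0512
grip_force: 106.2
```

>>> carry_out --commands '[[1,[0,0,-5],[0,0,0]],[1,[0,0,-15],[0,0,0]],[1,[0,0,-25],[0,0,0]],[1,[0,0,-25],[0,0,0.035]],[1,[20,-15,0],[0,0,0.035]],[1,[40,-20,0],[0,0,0]],[1,[40,-20,0],[0,0,0]],[1,[40,-20,0],[0,0,0]],[1,[40,-20,0],[0,0,0]],[1,[0,0,0],[0,0,0]]]'

```text
time_s: 7.02
ee_pos: [0.542, -0.0169, 0.0987]
eef_rot: [3.141, -0.0, 1.573]
force: [0.4, -1.3, -5.7]
grip_width: 0.0517
grip_force: 78.5
```

Run:
```python
from h import *
o=ctrl.get_obs();print(o['time_s'],o['ee_pos'],o['eef_rot'],o['force'],o['moment'],o['grip_width'],o['grip_force'])
a=[]
for n in ['wrist','top','scene']:
    c=cam(n);a.append(c['img'])
    for t in ['herb_mill_centre','herb_mill_tip','hub_mouth','hub_root','knob_grip']:
        print(n,t,[(round(p['score'],2),np.round(p['at'],4)) for p in ctrl.place_of(t,n)[:2]])
t=cv2.resize(a[1][100:250,80:340],None,fx=2,fy=2)
s=cv2.resize(a[2][120:300,100:400],None,fx=1.5,fy=1.5)
canvas=np.zeros((600,800,3),np.uint8)
w=cv2.resize(a[0],None,fx=.53,fy=.75)
canvas[:300,:520]=t; canvas[310:580,:450]=s; canvas[310:598,460:460+271]=w
cv2.imwrite('pics/b.png',canvas); cv2.imwrite('pics/w2.png',a[0])
```

```text
7.025 [ 0.54198453 -0.01693412  0.09870582] [ 3.14116996e+00 -2.56655986e-04  1.57264535e+00] [ 0.35450152 -1.26686002 -5.69269268] [-0.21083822 -0.00096335 -0.04283871] 0.05170788369129845 78.49663138389587
wrist herb_mill_centre [(0.8, array([ 0.5437, -0.0208,  0.1142]))]
wrist herb_mill_tip [(0.76, array([0.5432, 0.1175, 0.1136]))]
wrist hub_mouth []
wrist hub_root []
wrist knob_grip []
top herb_mill_centre []
top herb_mill_tip [(0.63, array([0.5415, 0.1114, 0.1119]))]
top hub_mouth [(0.98, array([0.535 , 0.1618, 0.0906]))]
top hub_root [(0.65, array([0.5387, 0.2552, 0.0955]))]
top knob_grip [(0.74, array([0.5347, 0.1883, 0.1586])), (0.65, array([0.5431, 0.1121, 0.1126]))]
scene herb_mill_centre [(0.76, array([ 0.5445, -0.0178,  0.1151]))]
scene herb_mill_tip [(0.57, array([0.5429, 0.1104, 0.115 ])), (0.19, array([0.5428, 0.2518, 0.0927]))]
scene hub_mouth [(0.77, array([0.54  , 0.1611, 0.0933]))]
scene hub_root [(0.69, array([0.5436, 0.2536, 0.0909]))]
scene knob_grip [(0.81, array([0.5357, 0.1888, 0.1522]))]
```

View pics/w2.png

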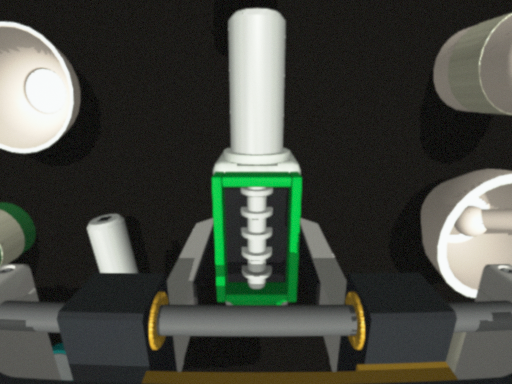

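View pics/b.png

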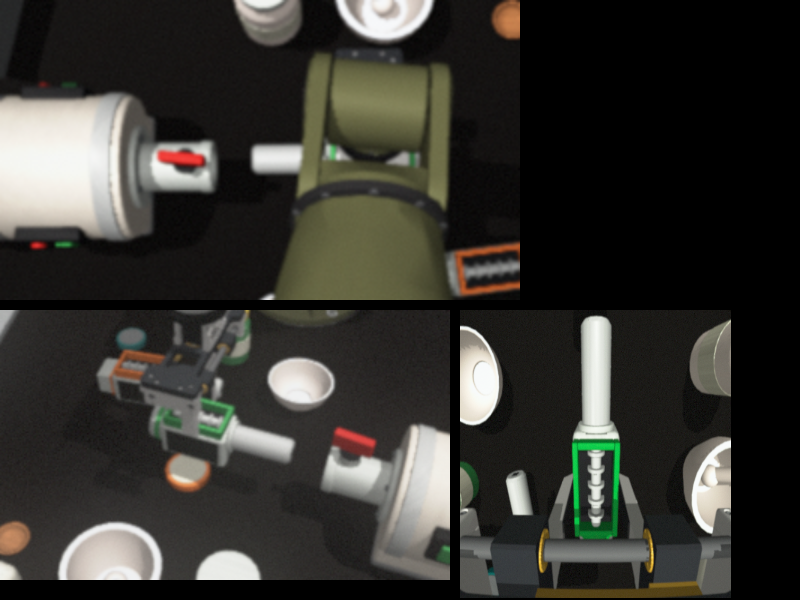

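The neck is held straight and level, with the axis at about z 0.1147. In the crop of the top view, the snout axis sits about 8 px (zoomed) below the neck axis. I'll measure that offset with silhouette midlines.

```bash
cat >> h.py <<'E'
def mid(c,cols,r0,r1,z,name):
    g=cv2.GaussianBlur(c['img'].max(2),(3,3),0).astype(float);P=[];W=[]
    for u in cols:
        p=g[r0:r1,u];pk=np.percentile(p,90);t=pk*.45;k=np.where(p>t)[0]
        a,b=k[0],k[-1]
        ua=a-(p[a]-t)/(p[a]-p[a-1]) if a>0 else a
        ub=b+(p[b]-t)/(p[b]-p[b+1]) if b<len(p)-1 else b
        P.append((u,r0+(ua+ub)/2));W.append(ub-ua)
    w=onz(c,P,z);f=np.polyfit(w[:,1],w[:,0],1);res=w[:,0]-np.polyval(f,w[:,1])
    print(name,'x at y=.16: %.4f, at mean y %.3f: %.4f, slope %.4f, rms %.4f, width px'%(np.polyval(f,.16),w[:,1].mean(),w[:,0].mean(),f[0],res.std()),np.round([np.median(W),min(W),max(W)],1))
    return f
E
python3 - <<'E'
from h import *
c=cam('top')
for p in [(.54,.164,.095),(.54,.25,.095),(.543,.115,.1147),(.543,.045,.1147)]: print(proj(c,p).round(1))
u=lambda y,z:int(proj(c,(.54,y,z))[0,0])
mid(c,range(u(.24,.095),u(.22,.095)),160,205,.095,'snout root')
mid(c,range(u(.24,.095),u(.172,.095)),160,205,.095,'snout')
mid(c,range(u(.105,.115),u(.065,.115)),160,200,.1147,'neck')
mid(c,range(u(.45,.095),u(.27,.095)),130,235,.095,'housing')
h=cv2.cvtColor(c['img'],cv2.COLOR_BGR2HSV);m=((h[...,0]<8)|(h[...,0]>172))&(h[...,1]>150)&(h[...,2]>90);m[:,:130]=0;m[:,200:]=0;m[:160]=0;m[200:]=0
q=np.argwhere(m)[:,::-1].astype(np.float32);b=cv2.boxPoints(cv2.minAreaRect(q));w=onz(c,b,.165);print(b,w.round(4),w.mean(0))
E
```

```text
[[184.8 181.5]]
[[148.8 181.9]]
[[204.4 178.7]]
[[234.  178.4]]
snout root x at y=.16: 0.5319, at mean y 0.232: 0.5382, slope 0.0880, rms 0.0006, width px [22.5 21.1 44. ]
snout x at y=.16: 0.5366, at mean y 0.208: 0.5376, slope 0.0217, rms 0.0004, width px [23.5 21.1 44. ]
neck x at y=.16: 0.5423, at mean y 0.088: 0.5421, slope 0.0028, rms 0.0000, width px [14.  13.9 14. ]
housing x at y=.16: 0.5369, at mean y 0.362: 0.5397, slope 0.0137, rms 0.0039, width px [67.7 63.2 74.8]
[[159. 176.]
 [181. 176.]
 [181. 182.]
 [159. 182.]] [[0.5425 0.2107 0.165 ]
 [0.542  0.1618 0.165 ]
 [0.5284 0.1617 0.165 ]
 [0.529  0.2105 0.165 ]] [0.53548719 0.18616441 0.165     ]
```

>>> carry_out --commands '[[1,[0,-4,10],[0,0,0.018]],[1,[10,-4,9],[0,0,0]],[1,[12,0,0],[0,0,0]],[1,[0,0,0],[0,0,0]],[1,[0,0,0],[0,0,0]]]'

```text
time_s: 8.6
ee_pos: [0.5355, 0.003, 0.0789]
eef_rot: [3.141, 0.0, 1.552]
force: [-0.9, -0.0, -5.5]
grip_width: 0.0515
grip_force: 78.5
```

Run:
```python
from h import *
o=ctrl.get_obs();print(o['time_s'],o['ee_pos'],o['eef_rot'],o['force'],o['moment'])
c=cam('top')
u=lambda y,z:int(proj(c,(.54,y,z))[0,0])
mid(c,range(u(.235,.095),u(.172,.095)),160,205,.095,'snout')
mid(c,range(u(.128,.095),u(.07,.095)),160,200,.095,'neck')
g=c['img'].max(2)
for y in (.225,.175,.1): print(y,g[164:202,u(y,.095)])
w=cam('wrist')
s=cam('scene')
a=proj(s,[(.54,-.07,.05),(.54,.27,.17)]);print(a)
for n in('top','scene','wrist'):
  for t in ['herb_mill_tip','hub_mouth']: print(n,t,[(round(p['score'],2),np.round(p['at'],4)) for p in ctrl.place_of(t,n)[:1]])
cv2.imwrite('pics/c.png',np.hstack([cv2.resize(c['img'][130:230,100:230],None,fx=3,fy=3,interpolation=2),cv2.resize(s['img'][180:280,250:380],None,fx=3,fy=3,interpolation=2)]))
```

```text
8.6 [0.53548225 0.00304503 0.0789301 ] [3.14101959e+00 1.48682166e-04 1.55232144e+00] [-0.90317731 -0.01776075 -5.53847223] [-0.13963091  0.06869381  0.02816479]
snout x at y=.16: 0.5369, at mean y 0.205: 0.5375, slope 0.0120, rms 0.0002, width px [23.5 21.1 24.4]
neck x at y=.16: 0.5347, at mean y 0.102: 0.5370, slope -0.0400, rms 0.0042, width px [13.5 13.  39. ]
0.225 [  9  14  10   9   9  10  31  87 143 174 191 199 222 235 237 232 224 233
 246 245 243 240 237 232 227 215 204 182 157 122  94  61  24  11  10  12
   9   9]
0.175 [ 16  13  10  10   9  20  68 132 180 200 212 220 217 208 216 221 219 197
 140 111 137 157 164 184 212 213 205 191 178 163 133  87  34  11  14   8
  10   6]
0.1 [ 22  20  23  21  23  21  19  23  19  22  25  51 115 177 203 217 228 234
 237 237 230 217 206 193 166 122  57  22   9  11  12  11  11  12  15  19
  16  16]
[[213.04630377 210.11554476]
 [380.30886341 216.52745335]]
top herb_mill_tip [(0.71, array([0.5367, 0.1334, 0.0953]))]
top hub_mouth [(0.89, array([0.5373, 0.1609, 0.0901]))]
scene herb_mill_tip [(0.65, array([0.5365, 0.1315, 0.0935]))]
scene hub_mouth [(0.66, array([0.5401, 0.1624, 0.0937]))]
wrist herb_mill_tip [(0.94, array([0.5432, 0.1356, 0.0935]))]
wrist hub_mouth []
```

View pics/c.png

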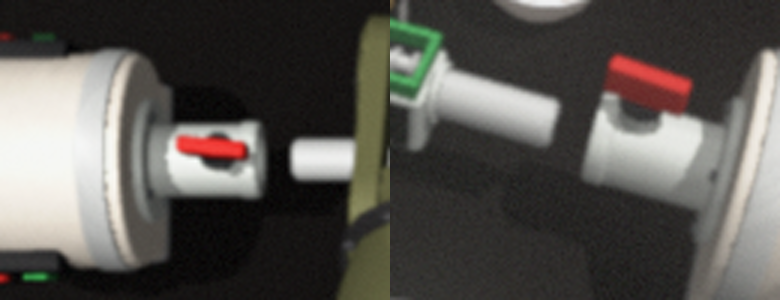

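>>> carry_out --commands '[[1,[10,0,0],[0,0,0]],[1,[10,0,0],[0,0,0]],[1,[6,0,0],[0,0,0]],[1,[4,0,0],[0,0,0]],[1,[2,0,0],[0,0,0]],[1,[0,0,0],[0,0,0]]]'

```text
time_s: 9.8
ee_pos: [0.5359, 0.035, 0.0787]
eef_rot: [3.142, 0.0, 1.552]
force: [-0.1, 0.2, -5.5]
grip_width: 0.0514
grip_force: 78.5
```

```bash
cat > s.py <<'E'
from h import *
o=ctrl.get_obs();print(o['time_s'],*[np.round(o[k],4) for k in('ee_pos','eef_rot','force','moment','grip_width','grip_force')])
E
python3 s.py
```

```text
9.8 [0.5359 0.035  0.0787] [3.1415 0.     1.5518] [-0.1219  0.2048 -5.4805] [-0.1825  0.0501 -0.0309] 0.0514 78.4867
```

>>> carry_out --commands '[[1,[2,0,0],[0,0,0]],[1,[2,0,0],[0,0,0]],[1,[1,0,0],[0,0,0]],[1,[0,0,0],[0,0,0]]]'

```text
time_s: 10.3
ee_pos: [0.5359, 0.04, 0.0787]
eef_rot: [3.142, -0.0, 1.552]
force: [0.3, 0.6, -4.9]
grip_width: 0.0516
grip_force: 78.5
```

>>> carry_out --commands '[[1,[2,0,0],[0,0,0]],[1,[1,0,0],[0,0,0]],[1,[0,0,0],[0,0,0]]]'

```text
time_s: 10.68
ee_pos: [0.536, 0.043, 0.0787]
eef_rot: [3.142, -0.0, 1.552]
force: [-1.5, 0.4, -5.1]
grip_width: 0.0513
grip_force: 78.5
```

>>> carry_out --commands '[[1,[2,0,0],[0,0,0]],[1,[2,0,0],[0,0,0]],[1,[0,0,0],[0,0,0]]]'

```text
time_s: 11.05
ee_pos: [0.5361, 0.0471, 0.0787]
eef_rot: [3.142, -0.0, 1.552]
force: [-0.3, 1.0, -4.6]
grip_width: 0.0515
grip_force: 78.5
```

>>> carry_out --commands '[[1,[2,0,0],[0,0,0]],[1,[2,0,0],[0,0,0]],[1,[0,0,0],[0,0,0]]]'

```text
time_s: 11.42
ee_pos: [0.5361, 0.0511, 0.0787]
eef_rot: [3.142, -0.0, 1.552]
force: [-0.6, -0.1, -5.3]
grip_width: 0.0514
grip_force: 78.5
```

>>> carry_out --commands '[[1,[2,0,0],[0,0,0]],[1,[2,0,0],[0,0,0]],[1,[0,0,0],[0,0,0]]]'

```text
time_s: 11.8
ee_pos: [0.5359, 0.055, 0.0785]
eef_rot: [-3.141, 0.0, 1.552]
force: [-2.6, -0.3, -5.0]
grip_width: 0.0514
grip_force: 78.5
```

>>> carry_out --commands '[[1,[2,0,0],[0,0,0]],[1,[2,0,0],[0,0,0]],[1,[0,0,0],[0,0,0]]]'

```text
time_s: 12.18
ee_pos: [0.5361, 0.0595, 0.0785]
eef_rot: [-3.141, -0.001, 1.552]
force: [-3.2, 1.7, -6.0]
grip_width: 0.0515
grip_force: 78.5
```

>>> carry_out --commands '[[1,[2,0,0],[0,0,0]],[1,[2,0,0],[0,0,0]],[1,[0,0,0],[0,0,0]]]'

```text
time_s: 12.55
ee_pos: [0.5363, 0.0634, 0.0786]
eef_rot: [-3.141, -0.001, 1.552]
force: [-2.7, 1.7, -6.6]
grip_width: 0.0514
grip_force: 78.5
```

>>> carry_out --commands '[[1,[2,0,0],[0,0,0]],[1,[2,0,0],[0,0,0]],[1,[0,0,0],[0,0,0]]]'

```text
time_s: 12.92
ee_pos: [0.5364, 0.0673, 0.0786]
eef_rot: [-3.142, -0.0, 1.552]
force: [-2.4, 2.5, -6.7]
grip_width: 0.0516
grip_force: 78.5
```

>>> carry_out --commands '[[1,[1,0,0],[0,0,0]],[1,[1,0,0],[0,0,0]],[1,[1,0,0],[0,0,0]]]'

```text
time_s: 13.3
ee_pos: [0.5365, 0.0698, 0.0787]
eef_rot: [-3.142, 0.0, 1.552]
force: [-3.7, -2.8, -5.6]
grip_width: 0.0516
grip_force: 78.5
```

>>> carry_out --commands '[[1,[1,0,0],[0,0,0]],[1,[1,0,0],[0,0,0]]]'

```text
time_s: 13.55
ee_pos: [0.5365, 0.0719, 0.0786]
eef_rot: [-3.142, 0.0, 1.552]
force: [-3.5, -1.8, -4.6]
grip_width: 0.0512
grip_force: 78.5
```

>>> carry_out --commands '[[1,[1,0,0],[0,0,0]],[1,[1,0,0],[0,0,0]]]'

```text
time_s: 13.8
ee_pos: [0.5366, 0.074, 0.0786]
eef_rot: [-3.142, 0.0, 1.552]
force: [-3.6, -1.8, -5.3]
grip_width: 0.0517
grip_force: 78.5
```

>>> carry_out --commands '[[1,[0,0,0],[0,0,0]],[1,[0,0,0],[0,0,0]],[1,[0.7,0,0],[0,0,0]],[1,[0.7,0,0],[0,0,0]]]' --squeeze 9

```text
time_s: 14.3
ee_pos: [0.5368, 0.0751, 0.0788]
eef_rot: [3.141, 0.0, 1.552]
force: [-2.1, -2.8, -3.7]
grip_width: 0.0522
grip_force: 10.9
```

>>> carry_out --commands '[[1,[0.7,0,0],[0,0,0]],[1,[0.7,0,0],[0,0,0]]]'

```text
time_s: 14.55
ee_pos: [0.5367, 0.0766, 0.0787]
eef_rot: [3.141, 0.0, 1.552]
force: [-0.8, -2.2, -4.2]
grip_width: 0.0519
grip_force: 10.9
```

>>> carry_out --commands '[[1,[0.7,0,0],[0,0,0]],[1,[0.7,0,0],[0,0,0]]]'

```text
time_s: 14.8
ee_pos: [0.5368, 0.0781, 0.0787]
eef_rot: [3.141, 0.0, 1.552]
force: [-0.8, -2.9, -3.8]
grip_width: 0.0522
grip_force: 10.9
```

>>> carry_out --commands '[[1,[0.7,0,0],[0,0,0]],[1,[0.7,0,0],[0,0,0]]]'

```text
time_s: 15.05
ee_pos: [0.5368, 0.0795, 0.0787]
eef_rot: [3.141, 0.0, 1.552]
force: [-0.4, -2.9, -3.7]
grip_width: 0.0521
grip_force: 10.9
```

>>> carry_out --commands '[[1,[0.7,0,0],[0,0,0]],[1,[0.7,0,0],[0,0,0]]]'

```text
time_s: 15.3
ee_pos: [0.5367, 0.081, 0.0787]
eef_rot: [3.142, 0.0, 1.552]
force: [-0.1, -2.6, -2.6]
grip_width: 0.0519
grip_force: 10.9
```

>>> carry_out --commands '[[1,[0.7,0,0],[0,0,0]],[1,[0.7,0,0],[0,0,0]]]'

```text
time_s: 15.55
ee_pos: [0.5367, 0.0823, 0.0787]
eef_rot: [-3.142, 0.0, 1.552]
force: [-0.1, -3.2, -3.9]
grip_width: 0.0522
grip_force: 10.9
```

>>> carry_out --commands '[[1,[0.7,0,0],[0,0,0]],[1,[0.7,0,0],[0,0,0]]]'

```text
time_s: 15.8
ee_pos: [0.5368, 0.0838, 0.0787]
eef_rot: [3.142, 0.0, 1.552]
force: [-0.9, -2.9, -2.8]
grip_width: 0.052
grip_force: 10.9
```

>>> carry_out --commands '[[1,[0.7,0,0],[0,0,0]],[1,[0.7,0,0],[0,0,0]]]'

```text
time_s: 16.05
ee_pos: [0.5368, 0.0852, 0.0787]
eef_rot: [-3.142, -0.0, 1.552]
force: [0.5, -3.5, -3.0]
grip_width: 0.052
grip_force: 10.9
```

>>> carry_out --commands '[[1,[0.7,0,0],[0,0,0]],[1,[0.7,0,0],[0,0,0]]]'

```text
time_s: 16.3
ee_pos: [0.5368, 0.0866, 0.0786]
eef_rot: [-3.142, 0.0, 1.552]
force: [-0.9, -2.7, -3.2]
grip_width: 0.0516
grip_force: 10.9
```

>>> carry_out --commands '[[1,[0.7,0,0],[0,0,0]],[1,[0.7,0,0],[0,0,0]]]'

```text
time_s: 16.55
ee_pos: [0.5368, 0.088, 0.0787]
eef_rot: [3.142, -0.0, 1.552]
force: [-0.6, -3.5, -3.6]
grip_width: 0.0519
grip_force: 10.9
```

```bash
python3 - <<'E'
from h import *
c=cam('wrist','w3.png')
for t in ['herb_mill_centre','herb_mill_tip','hub_mouth','knob_grip']: print(t,[(round(p['score'],2),np.round(p['at'],4)) for p in ctrl.place_of(t,'wrist')[:1]])
E
python3 s.py
```

```text
herb_mill_centre [(0.75, array([0.5371, 0.0858, 0.0939]))]
herb_mill_tip []
hub_mouth [(0.82, array([0.5403, 0.164 , 0.0939]))]
knob_grip [(0.79, array([0.5395, 0.1892, 0.1549]))]
16.8 [0.5368 0.0881 0.0786] [-3.1416e+00 -3.0000e-04  1.5519e+00] [-0.7543 -0.7036 -3.9769] [-0.2666  0.1496  0.0386] 0.0522 10.831
```

View pics/w3.png

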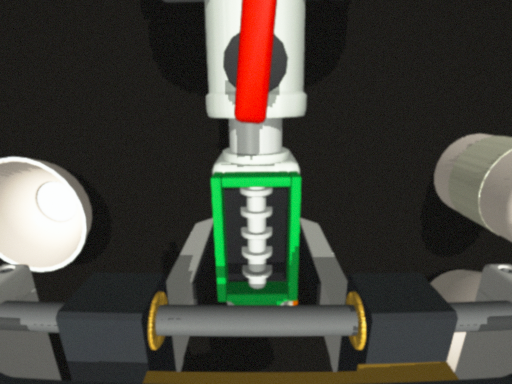

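The neck is well inside the hub and the head hasn't slipped in the fingers: the hopper sits at the same pixels as before. About 25 mm of neck shows, at rows 118 to 150.

>>> carry_out --commands '[[1,[0.7,0,0],[0,0,0]],[1,[0.7,0,0],[0,0,0]]]'

```text
time_s: 17.05
ee_pos: [0.5368, 0.0892, 0.0786]
eef_rot: [-3.141, 0.0, 1.552]
force: [-0.3, -3.5, -3.3]
grip_width: 0.0518
grip_force: 10.9
```

>>> carry_out --commands '[[1,[0.7,0,0],[0,0,0]],[1,[0.7,0,0],[0,0,0]]]'

```text
time_s: 17.3
ee_pos: [0.5369, 0.0907, 0.0787]
eef_rot: [-3.142, 0.0, 1.552]
force: [0.8, -3.6, -3.7]
grip_width: 0.0521
grip_force: 10.9
```

>>> carry_out --commands '[[1,[0.7,0,0],[0,0,0]],[1,[0.7,0,0],[0,0,0]]]'

```text
time_s: 17.55
ee_pos: [0.5369, 0.0921, 0.0786]
eef_rot: [-3.142, 0.0, 1.552]
force: [-1.2, -3.8, -2.4]
grip_width: 0.0522
grip_force: 10.9
```

>>> carry_out --commands '[[1,[0.7,0,0],[0,0,0]],[1,[0.7,0,0],[0,0,0]]]'

```text
time_s: 17.8
ee_pos: [0.5369, 0.0936, 0.0787]
eef_rot: [-3.142, -0.0, 1.552]
force: [-0.7, -3.2, -2.6]
grip_width: 0.0521
grip_force: 10.9
```

>>> carry_out --commands '[[1,[0.7,0,0],[0,0,0]],[1,[0.7,0,0],[0,0,0]]]'

```text
time_s: 18.05
ee_pos: [0.537, 0.0939, 0.0787]
eef_rot: [-3.142, 0.002, 1.552]
force: [-1.0, -12.9, -0.8]
grip_width: 0.0517
grip_force: 10.9
```

>>> carry_out --commands '[[1,[0.7,0,0],[0,0,0]],[1,[0.7,0,0],[0,0,0]]]'

```text
time_s: 18.3
ee_pos: [0.537, 0.095, 0.0787]
eef_rot: [-3.141, 0.002, 1.552]
force: [-1.9, -12.9, -2.2]
grip_width: 0.0519
grip_force: 9.2
```

The force jumped to 13 N and then stayed level as the fingers started to slip, so this is the stop. I'll hold briefly and then release.

>>> carry_out --commands '[[1,[0,0,0],[0,0,0]],[1,[0,0,0],[0,0,0]],[1,[0,0,0],[0,0,0]]]'

```text
time_s: 18.68
ee_pos: [0.537, 0.095, 0.0787]
eef_rot: [-3.141, 0.002, 1.552]
force: [-1.6, -12.4, -1.8]
grip_width: 0.0518
grip_force: 9.1
```

>>> carry_out --commands '[[0.25,[0,0,0],[0,0,0]],[0.25,[0,0,0],[0,0,0]],[0.25,[0,0,0],[0,0,0]]]'

```text
time_s: 19.05
ee_pos: [0.5371, 0.0966, 0.0788]
eef_rot: [3.141, -0.0, 1.552]
force: [0.4, 0.8, -0.6]
grip_width: 0.0707
grip_force: 0.0
```

```bash
python3 - <<'E'
from h import *
c=cam('wrist','w4.png')
for t in ['herb_mill_centre','hub_mouth','knob_grip']: print(t,[(round(p['score'],2),np.round(p['at'],4)) for p in ctrl.place_of(t,'wrist')[:1]])
h=cv2.cvtColor(c['img'],cv2.COLOR_BGR2HSV);m=(((h[...,0]<8)|(h[...,0]>172))&(h[...,1]>150)&(h[...,2]>90)).astype(np.uint8)
n,l,s,ce=cv2.connectedComponentsWithStats(m);i=1+np.argmax(s[1:,4]);print(s[i])
q=np.argwhere(l==i)[:,::-1].astype(np.float32);b=cv2.boxPoints(cv2.minAreaRect(q));print(onz(c,b,.1695).round(4))
E
python3 s.py
```

```text
herb_mill_centre [(0.73, array([0.5427, 0.0885, 0.0878]))]
hub_mouth [(0.77, array([0.5403, 0.1634, 0.0955]))]
knob_grip [(0.68, array([0.5398, 0.19  , 0.1541]))]
[ 235    5   42  140 4456]
[[0.5282 0.1611 0.1695]
 [0.5345 0.2113 0.1695]
 [0.5468 0.2101 0.1695]
 [0.5419 0.1596 0.1695]]
19.25 [0.537  0.0964 0.0787] [ 3.1415e+00 -1.0000e-04  1.5519e+00] [-0.2018  0.738   0.4801] [-0.0826  0.1265 -0.0009] 0.0704 0.0
```

View pics/w4.png

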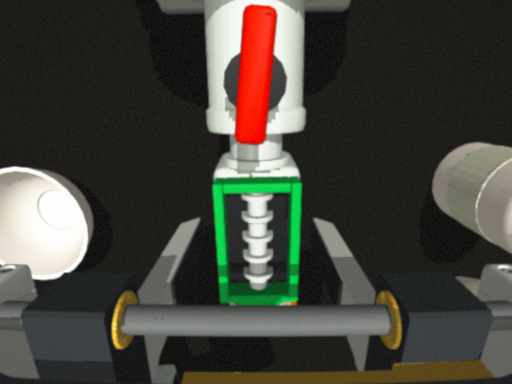

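The grip is open and the neck is still home. The red bar runs from (253,142) to (260,8), about 0.1 rad off the bore. Next I'll rise, move over the knob and take one close look.

>>> carry_out --commands '[[0.25,[0,0,-10],[0,0,0]],[0.25,[0,0,-40],[0,0,0]],[0.25,[0,0,-50],[0,0,0]],[0.25,[0,0,-45],[0,0,0]],[0.25,[25,0,0],[0,0,0]],[0.25,[40,0,0],[0,0,0]],[0.25,[27,0,0],[0,0,0]],[0.25,[0,0,0],[0,0,0.106]],[0.25,[0,0,0],[0,0,0]],[0.25,[0,0,0],[0,0,0]]]'

```text
time_s: 20.5
ee_pos: [0.5388, 0.188, 0.224]
eef_rot: [3.141, -0.0, 1.448]
force: [0.6, -0.0, 0.6]
grip_width: 0.0705
grip_force: 0.0
```

```bash
python3 s.py
python3 - <<'E'
from h import *
a=[]
for n in('wrist','top','scene'):
    c=cam(n);a.append(c['img'])
    for t in ['herb_mill_centre','hub_mouth','knob_grip']: print(n,t,[(round(p['score'],2),np.round(p['at'],4)) for p in ctrl.place_of(t,n)[:1]])
cv2.imwrite('pics/d.png',np.hstack([cv2.resize(a[0],(400,300)),cv2.resize(a[2][120:270,200:400],(400,300))]))
E
```

```text
20.5 [0.5388 0.188  0.224 ] [ 3.1413e+00 -1.0000e-04  1.4476e+00] [ 0.5623 -0.0333  0.5528] [-0.0556  0.0437  0.0221] 0.0705 0.0
wrist herb_mill_centre [(0.89, array([0.5412, 0.092 , 0.0871]))]
wrist hub_mouth [(0.6, array([0.5388, 0.1616, 0.0961]))]
wrist knob_grip [(0.71, array([0.5375, 0.1901, 0.1548]))]
top herb_mill_centre [(0.87, array([0.5359, 0.0921, 0.0908]))]
top hub_mouth [(0.8, array([0.5371, 0.1624, 0.0931]))]
top knob_grip [(0.37, array([0.5382, 0.1882, 0.16  ]))]
scene herb_mill_centre [(0.64, array([0.54  , 0.0946, 0.0913]))]
scene hub_mouth [(0.83, array([0.5416, 0.1616, 0.0943]))]
scene knob_grip [(0.98, array([0.5374, 0.1851, 0.1537]))]
```

View pics/d.png

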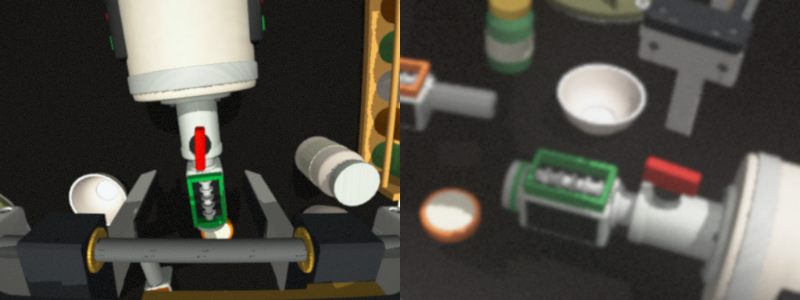

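The bar is upright in the wrist picture at the centre column (200,148), and the TCP is within 1 mm of the estimated axis. Now I'll go down and grip it.

>>> carry_out --commands '[[0.25,[0,0,30],[0,0,0]],[0.25,[0,0,30],[0,0,0]],[0.25,[0,0,20],[0,0,0]],[0.25,[0,0,5],[0,0,0]],[0.25,[0,0,0],[0,0,0]]]' --squeeze 25

```text
time_s: 21.72
ee_pos: [0.539, 0.1883, 0.1391]
eef_rot: [3.141, -0.0, 1.446]
force: [0.7, 0.1, 0.5]
grip_width: 0.0709
grip_force: 0.0
```

>>> carry_out --commands '[[1,[0,0,0],[0,0,0]],[1,[0,0,0],[0,0,0]],[1,[0,0,0],[0,0,0]],[1,[0,0,0],[0,0,0]],[1,[0,0,0],[0,0,0]],[1,[0,0,0],[0,0,0]]]'

```text
time_s: 22.48
ee_pos: [0.5388, 0.1883, 0.1387]
eef_rot: [-3.142, 0.0, 1.446]
force: [-0.7, 0.4, -0.3]
grip_width: 0.014
grip_force: 0.4
```

>>> carry_out --commands '[[1,[0,0,0],[0,0,0]],[1,[0,0,0],[0,0,0]],[1,[0,0,0],[0,0,0.06]],[1,[0,0,0],[0,0,0.12]],[1,[0,0,0],[0,0,0.12]],[1,[0,0,0],[0,0,0.12]]]'

```text
time_s: 23.22
ee_pos: [0.5389, 0.1883, 0.1389]
eef_rot: [3.141, -0.0, 1.022]
force: [0.4, 0.2, 3.8]
grip_width: 0.0006
grip_force: 2.0
```

The fingers have shut to 0.6 mm, so the bar isn't between them. I'll look before doing anything else.

```bash
python3 s.py
python3 - <<'E'
from h import *
a=[cam(n)['img'] for n in('wrist','top','scene')]
for n in('wrist','top','scene'):
    for t in ['herb_mill_centre','knob_grip']: print(n,t,[(round(p['score'],2),np.round(p['at'],4)) for p in ctrl.place_of(t,n)[:1]])
cv2.imwrite('pics/e.png',np.hstack([cv2.resize(a[0],(400,300)),cv2.resize(a[2][150:270,270:400],(400,370))[:300]]))
E
```

```text
23.225 [0.5389 0.1883 0.1389] [ 3.1411e+00 -5.0000e-04  1.0218e+00] [0.3592 0.1807 3.8189] [-0.0345  0.1166  0.0491] 0.0006 1.9706
wrist herb_mill_centre [(0.88, array([0.5398, 0.0924, 0.0887]))]
wrist knob_grip [(0.97, array([0.5398, 0.19  , 0.1592]))]
top herb_mill_centre [(0.81, array([0.5367, 0.0927, 0.0889]))]
top knob_grip []
scene herb_mill_centre [(0.61, array([0.5396, 0.0922, 0.0894]))]
scene knob_grip [(0.6, array([0.5378, 0.1873, 0.1521]))]
```

View pics/e.png

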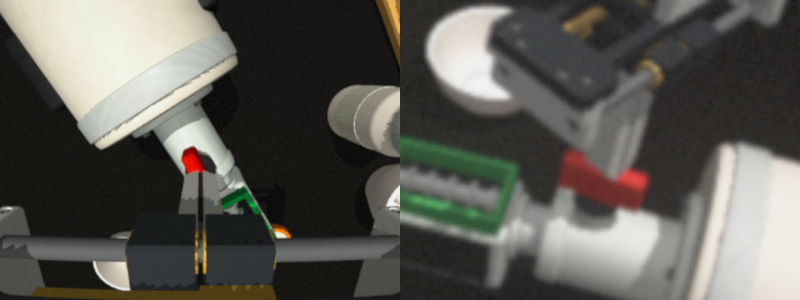

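```bash
cat >> h.py <<'E'
def redmask(c):
    h=cv2.cvtColor(c['img'],cv2.COLOR_BGR2HSV)
    return (((h[...,0]<8)|(h[...,0]>172))&(h[...,1]>140)&(h[...,2]>70)).astype(np.uint8)
def barfit(c,ctr=(.5383,.1885,.1565),axis=1.552,win=60):
    u,v=proj(c,ctr)[0].astype(int);m=redmask(c);k=np.zeros_like(m);k[max(v-win,0):v+win,max(u-win,0):u+win]=1;m*=k
    out=[]
    for th in np.arange(-.2,1.45,.05):
        y=axis-th;B=np.array([[a*.026,b*.0065,d*.013] for a in(-1,1) for b in(-1,1) for d in(-1,1)])@R.from_euler('z',y).as_matrix().T+ctr
        p=np.zeros_like(m);cv2.fillConvexPoly(p,cv2.convexHull(proj(c,B).astype(np.float32)).round().astype(np.int32),1)
        out.append(((m&p).sum()/max(1,(m|p).sum()),(m&p).sum()/max(1,m.sum()),round(th,2)))
    out.sort(reverse=True);q=np.argwhere(m)
    print('red px',m.sum(),'bbox',q.min(0)[::-1],q.max(0)[::-1],'centre px',(u,v),'best IoU,inside,th',[tuple(np.round(x,2)) for x in out[:3]])
E
python3 - <<'E'
from h import *
for n in('scene','top','wrist'):
    c=cam(n);print(n);barfit(c)
o=ctrl.get_obs();print('tip px wrist',proj(c,o['ee_pos']),o['grip_width'],o['grip_force'])
s=cam('scene');print('tip px scene',proj(s,[o['ee_pos'],o['ee_pos']+[0,0,.0305]]))
E
```

```text
scene
red px 250 bbox [322 199] [350 216] centre px (np.int64(335), np.int64(209)) best IoU,inside,th [(np.float64(0.55), np.float64(1.0), np.float64(0.05)), (np.float64(0.55), np.float64(0.98), np.float64(0.2)), (np.float64(0.55), np.float64(1.0), np.float64(-0.05))]
topTraceback (most recent call last):
  File "<stdin>", line 3, in <module>
  File "h.py", line 41, in barfit
    print('red px',m.sum(),'bbox',q.min(0)[::-1],q.max(0)[::-1],'centre px',(u,v),'best IoU,inside,th',[tuple(np.round(x,2)) for x in out[:3]])
                                  ~~~~~^^^
    return umr_minimum(a, axis, None, out, keepdims, initial, where)
ValueError: zero-size array to reduction operation minimum which has no identity
```

Run:
```python
from h import *
o=ctrl.get_obs();e=o['ee_pos']
c=cam('wrist');barfit(c)
print('wrist: tip',proj(c,e),'hub mouth top',proj(c,(.538,.1625,.125)))
s=cam('scene');print('scene: tip, tip+30, grasp+60',proj(s,[e,e+[0,0,.0305],e+[0,0,.08]]).round(1))
m=redmask(s)[190:225,315:360]
print('\n'.join(''.join('#' if x else '.' for x in r) for r in m))
w=c['img'];
cv2.imwrite('pics/f.png',np.vstack([cv2.resize(s['img'][150:240,260:400],(700,450))[100:400],cv2.resize(w[150:280,150:400],(700,364))[:300]]))
```

```text
red px 700 bbox [233 188] [264 222] centre px (np.int64(254), np.int64(220)) best IoU,inside,th [(np.float64(0.34), np.float64(0.99), np.float64(0.15)), (np.float64(0.33), np.float64(1.0), np.float64(0.05)), (np.float64(0.33), np.float64(1.0), np.float64(0.1))]
wrist: tip [[255.40683225 211.4469247 ]] hub mouth top [[270.68843948 231.1802423 ]]
scene: tip, tip+30, grasp+60 [[333.7 215.2]
 [336.5 204.7]
 [341.3 186.2]]
.............................................
.............................................
.............................................
.............................................
.............................................
.............................................
.............................................
.............................................
.............................................
.........####................................
.........#####...............................
........#######..............................
........#######..............................
........########.............................
........#########.................
[... 231 characters left out ...]
#.........
............#######################..........
.............######################..........
..............####################...........
.................#################...........
....................##############...........
......................###########............
..............................##.............
.............................................
.............................................
.............................................
.............................................
.............................................
.............................................
.............................................
.............................................
```

View pics/f.png

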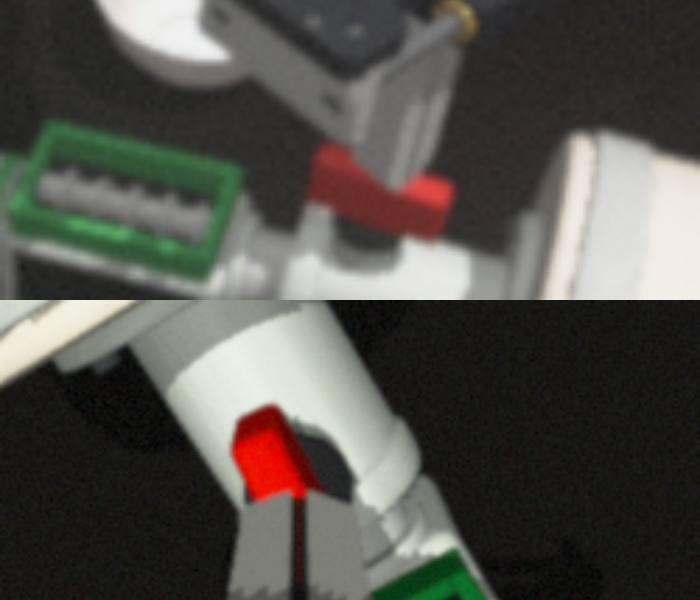

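>>> carry_out --commands '[[1,[0,0,0],[0,0,0]],[1,[0,0,0],[0,0,0]]]'

```text
time_s: 24.12
ee_pos: [0.539, 0.1884, 0.1389]
eef_rot: [3.141, -0.001, 1.029]
force: [0.5, 0.5, 4.8]
grip_width: 0.0006
grip_force: 2.7
```

```bash
python3 s.py
python3 - <<'E'
from h import *
o=ctrl.get_obs();e=o['ee_pos'];Rt=R.from_euler('xyz',o['eef_rot']).as_matrix()
print(o['qpos'])
c=cam('wrist')
P=lambda z:proj(c,e+np.array([[x,y,z] for x in(-.008,.008) for y in(-.0125,0,.0125)])@Rt.T).round(0).tolist()
for z in(0,-.019,-.03,-.06): print('wrist finger outline at tool z',z,P(z))
g=c['img'][195:300:5,225:290:3]
for r,row in zip(range(195,300,5),g): print(r,' '.join('R' if p[2]>2*p[1]+20 else ('%d'%(p[1]//26)) for p in row))
E
```

```text
24.125 [0.539  0.1884 0.1389] [ 3.1411e+00 -5.0000e-04  1.0286e+00] [0.5327 0.466  4.8246] [-0.0358  0.051   0.0152] 0.0006 2.6689
[ 2.72076954e-01  3.76101270e-01  1.50446588e+00 -2.91018622e-05
  1.26028659e+00  8.14238926e-01]
wrist finger outline at tool z 0 [[239.0, 221.0], [255.0, 221.0], [272.0, 221.0], [239.0, 201.0], [255.0, 201.0], [272.0, 201.0]]
wrist finger outline at tool z -0.019 [[237.0, 232.0], [255.0, 232.0], [273.0, 232.0], [237.0, 210.0], [255.0, 210.0], [274.0, 210.0]]
wrist finger outline at tool z -0.03 [[236.0, 239.0], [255.0, 239.0], [274.0, 239.0], [236.0, 216.0], [255.0, 216.0], [274.0, 216.0]]
wrist finger outline at tool z -0.06 [[233.0, 262.0], [255.0, 262.0], [277.0, 262.0], [232.0, 237.0], [255.0, 237.0], [278.0, 237.0]]
195 R R R 4 R R R R R R 3 R R R R R R R R R R R
200 R R R R R R R R R R R 1 1 1 3 R R R R R R R
205 R R R R R R R R R R R R 1 1 1 1 R R R R R R
210 3 R R R R R R R R R R R 0 1 1 1 1 R R R R R
215 1 3 R R 3 R R R R R R R R 1 1 1 1 3 R R R R
220 0 0 2 R 3 R R 3 R R R R R R 3 2 1 R R R R R
225 1 1 0 1 R R R R R R 1 1 R R R R R R R R R R
230 0 0 0 1 R R R R R R 1 1 R R R R R R R R R R
235 0 1 0 2 R R R R R R 1 1 R R R R R R R R R R
240 0 0 0 3 R R R R R R 1 1 R R R R R R R R 4 3
245 0 1 0 R R R R R R R 0 1 R R R R R R 4 4 R R
250 0 0 1 R R R R R R 4 0 0 R R R R R R R R R 4
255 0 0 2 3 4 3 3 4 3 3 0 0 3 3 3 R 4 R R 2 2 2
260 0 0 3 3 3 3 3 3 3 2 0 0 3 3 3 3 3 R 4 3 2 3
265 0 1 3 3 3 3 3 3 3 2 0 0 3 3 3 3 3 3 3 3 4 4
270 1 1 3 3 3 3 3 3 3 2 0 0 3 3 3 3 3 3 3 3 2 4
275 1 1 1 1 1 0 1 1 1 2 0 0 2 0 1 0 1 1 1 1 0 0
280 1 0 0 0 1 1 1 1 1 2 0 0 2 1 1 1 0 1 1 1 1 1
285 1 1 0 1 1 1 1 1 1 2 1 1 2 0 1 0 1 1 1 0 1 1
290 1 1 1 0 0 1 0 1 1 2 1 1 2 1 0 0 0 1 1 1 1 1
295 1 1 1 0 1 1 1 1 1 2 1 1 3 1 1 0 1 0 1 1 0 0<stdin>:8: RuntimeWarning: overflow encountered in scalar multiply
<stdin>:8: RuntimeWarning: overflow encountered in scalar add
```

Both views show the shut fingers overlapping the bar, which hasn't turned. I'll open, turn back, and close again slowly while watching the force.

>>> carry_out --commands '[[0.6,[0,0,0],[0,0,0]],[0.6,[0,0,0],[0,0,0]],[0.6,[0,0,0],[0,0,0]],[0.6,[0,0,0],[0,0,-0.14]],[0.6,[0,0,0],[0,0,-0.14]],[0.6,[0,0,0],[0,0,-0.14]],[0.6,[0,0,0],[0,0,0]]]'

```text
time_s: 25.05
ee_pos: [0.5384, 0.1882, 0.1382]
eef_rot: [-3.141, 0.0, 1.446]
force: [0.1, -0.6, -0.2]
grip_width: 0.0375
grip_force: 0.0
```

```bash
python3 s.py
python3 - <<'E'
from h import *
for n in('scene','wrist'):
    c=cam(n);barfit(c)
    for t in ['herb_mill_centre','knob_grip']: print(n,t,[(round(p['score'],2),np.round(p['at'],4)) for p in ctrl.place_of(t,n)[:1]])
m=redmask(c)[150:270:3,220:290:2]
g=c['img']
for r in range(150,290,5): print(r,''.join('R' if redmask(c)[r,u] else '%d'%(int(g[r,u,1])//26) for u in range(190,322,2)))
E
```

```text
25.05 [0.5384 0.1882 0.1382] [-3.1406e+00  4.0000e-04  1.4458e+00] [ 0.1307 -0.6195 -0.2138] [-0.0821  0.0046  0.016 ] 0.0375 0.0
red px 165 bbox [322 198] [350 216] centre px (np.int64(335), np.int64(209)) best IoU,inside,th [(np.float64(0.36), np.float64(0.99), np.float64(0.05)), (np.float64(0.35), np.float64(1.0), np.float64(0.15)), (np.float64(0.35), np.float64(1.0), np.float64(0.1))]
scene herb_mill_centre []
scene knob_grip [(0.86, array([0.5382, 0.1882, 0.151 ]))]
red px 1493 bbox [245 187] [266 265] centre px (np.int64(255), np.int64(220)) best IoU,inside,th [(np.float64(0.81), np.float64(0.98), np.float64(0.05)), (np.float64(0.8), np.float64(0.97), np.float64(0.1)), (np.float64(0.77), np.float64(0.95), np.float64(0.15))]
wrist herb_mill_centre [(0.81, array([0.5405, 0.0926, 0.0911]))]
wrist knob_grip [(0.78, array([0.5394, 0.188 , 0.1553]))]
150 000000011110034455555555666666656555555555444432000000000000000001
155 000000000000024445555555665666666555555555444443000000000000000000
160 000000000000014444555567888999999999888888777654100000000000000000
165 00000000000000345777
[... 1050 characters left out ...]
344444444420000001344455RRRRRRRRR6877743333101144444444442001
245 00004444444444310000001345554RRRRRRRRR6877543443100024444444444201
250 00144444444444100000002345665RRRRRRRRR4788875444310013444444544420
255 00444444445442000000003454456RRRRRRRRR5766655555420001444444444442
260 02333343333321000000004445543RRRRRRRRR1222222222210000233333433333
265 2333333333441100000000233332221RRRRRR12222343233331000023333333333
270 333333333332000000000024545656677667766666654433333000013333333333
275 333333333321000000000014443322211344444544100000134100002333333333
280 233333333310000000000003443200100113455543221001124300000233333333
285 233333333210000000000002444210000232344433331000014310011233333333
```

The bar (columns 246–266) is centred between the open fingers (inner edges at 222 and 284). I'll close in steps.

>>> carry_out --commands '[[0.8,[0,0,0],[0,0,0]],[0.8,[0,0,0],[0,0,0]],[0.84,[0,0,0],[0,0,0]],[0.84,[0,0,0],[0,0,0]]]' --squeeze 25

```text
time_s: 25.85
ee_pos: [0.5387, 0.1883, 0.1387]
eef_rot: [-3.142, 0.0, 1.446]
force: [0.6, -0.3, 0.2]
grip_width: 0.0152
grip_force: 0.0
```

>>> carry_out --commands '[[0.88,[0,0,0],[0,0,0]],[0.88,[0,0,0],[0,0,0]]]'

```text
time_s: 26.1
ee_pos: [0.5388, 0.1884, 0.1389]
eef_rot: [3.141, -0.0, 1.446]
force: [-1.4, 0.6, 4.4]
grip_width: 0.0112
grip_force: 1.8
```

>>> carry_out --commands '[[0.91,[0,0,0],[0,0,0]],[0.91,[0,0,0],[0,0,0]]]'

```text
time_s: 26.35
ee_pos: [0.5389, 0.1884, 0.1389]
eef_rot: [3.141, -0.0, 1.446]
force: [-1.4, -1.0, 5.9]
grip_width: 0.0088
grip_force: 2.7
```

>>> carry_out --commands '[[0.75,[0,0,0],[0,0,0]],[0.75,[0,0,0],[0,0,0]],[0.75,[0,0,-7],[0,0,0]],[0.82,[0,0,0],[0,0,0]],[0.87,[0,0,0],[0,0,0]],[0.87,[0,0,0],[0,0,0]]]' --squeeze 25

```text
time_s: 27.1
ee_pos: [0.5387, 0.1883, 0.1455]
eef_rot: [-3.141, 0.0, 1.446]
force: [-0.2, -0.6, 0.8]
grip_width: 0.0123
grip_force: 0.0
```

>>> carry_out --commands '[[0.91,[0,0,0],[0,0,0]],[0.91,[0,0,0],[0,0,0]]]'

```text
time_s: 27.35
ee_pos: [0.5387, 0.1883, 0.1456]
eef_rot: [-3.141, 0.0, 1.446]
force: [0.6, 0.1, -0.3]
grip_width: 0.0085
grip_force: 0.0
```

>>> carry_out --commands '[[1,[0,0,0],[0,0,0]],[1,[0,0,0],[0,0,0]],[1,[0,0,0],[0,0,0]]]'

```text
time_s: 27.72
ee_pos: [0.5387, 0.1883, 0.1456]
eef_rot: [-3.142, -0.0, 1.446]
force: [-0.0, -0.6, -0.5]
grip_width: 0.0007
grip_force: 0.0
```

```bash
python3 s.py
python3 - <<'E'
from h import *
o=ctrl.get_obs();e=o['ee_pos'];Rt=R.from_euler('xyz',o['eef_rot']).as_matrix()
c=cam('wrist');barfit(c);g=c['img'];m=redmask(c)
for r in range(180,300,5): print(r,''.join('R' if m[r,u] else '%d'%(int(g[r,u,1])//26) for u in range(190,322,2)))
E
```

```text
27.725 [0.5387 0.1883 0.1456] [-3.1416 -0.      1.4458] [-0.0423 -0.6247 -0.5344] [-0.0808  0.1029 -0.0276] 0.0007 0.0
red px 682 bbox [245 184] [265 259] centre px (np.int64(255), np.int64(216)) best IoU,inside,th [(np.float64(0.41), np.float64(0.99), np.float64(0.1)), (np.float64(0.41), np.float64(0.98), np.float64(0.05)), (np.float64(0.4), np.float64(0.97), np.float64(0.15))]
180 000000000000000146677888889999999988888888777665400101001010000100
185 001001011000000036677788888982RRRRRRR78888877665410010011101010000
190 00100100000000101566778888994RRRRRRRR58888877665420000000100100000
195 0101000001000011146677888888RRRRRRRRRR5788877766520001100000000000
200 0000001000000000035677788831RRRRRRRRRR1158877766531001000000000101
205 0000010000001000015667786211RRRRRRRRRR1113787766544100000010000000
210 0011001000001010003667761111RRRRRRRRRR1111377766665200010100100000
215 0100110010001101125567762111RRRRRRRRRR1111377777665210101000000100
220 00001000010011110146677741123444RRR4444222788777764110000000001010
225 001000000000000000256676444444442014444444467777521000010011000110
230 0001
[... 285 characters left out ...]
0000000000000000344444444441013444444444588887400000000000000
255 000000000000001000001445444444441013444444444432222300000000000001
260 000000000000000000002333333333321002333333333322233311000000000000
265 000000000000000000002333333333321212333333333334666420000000000000
270 000000000000000000013333333333321212333333333332255420000000000001
275 011110111101110101110101111101121001211111111011011110100111111100
280 101110111111000111111010011101120111210111101111110111110110101111
285 011111111011111011111010101010121112211111101111111010110111011110
290 111101101011110111110111000111121112211101111111110111101110111101
295 011110101111111111011101011111231112210111111010111111111110011111
```

The evidence adds up:
- The visible fingertips start about 30 mm above the reported TCP.
- Contact at TCP z 0.139 was only a vertical push, at the height of the bar's top (0.1695).
- At TCP z 0.1455 there was no contact at all.

So the fingers end above the bar and I need to go about 25 mm lower. I'll open first, then descend while watching the force.

>>> carry_out --commands '[[0.55,[0,0,0],[0,0,0]],[0.55,[0,0,0],[0,0,0]],[0.55,[0,0,0],[0,0,0]],[0.55,[0,0,6],[0,0,0]],[0.55,[0,0,6],[0,0,0]],[0.55,[0,0,4],[0,0,0]],[0.55,[0,0,0],[0,0,0]]]'

```text
time_s: 28.65
ee_pos: [0.5386, 0.1883, 0.1292]
eef_rot: [-3.141, 0.0, 1.446]
force: [0.1, -0.0, -0.1]
grip_width: 0.0425
grip_force: 0.0
```

```bash
python3 s.py
python3 - <<'E'
from h import *
o=ctrl.get_obs();e=o['ee_pos'];Rt=R.from_euler('xyz',o['eef_rot']).as_matrix()
c=cam('wrist');barfit(c);g=c['img'];m=redmask(c)
for z in(0,-.01,-.02,-.03,-.04): print(z,proj(c,e+np.array([[x,y,z] for x in(.008,) for y in(-.021,.021)])@Rt.T).round(0).tolist())
for r in range(180,280,5): print(r,''.join('R' if m[r,u] else '%d'%(int(g[r,u,1])//26) for u in range(190,322,2)))
E
```

```text
28.65 [0.5386 0.1883 0.1292] [-3.1409e+00  3.0000e-04  1.4458e+00] [ 0.134  -0.0186 -0.0533] [-0.0555  0.0945 -0.0652] 0.0425 0.0
red px 1642 bbox [244 190] [266 273] centre px (np.int64(255), np.int64(225)) best IoU,inside,th [(np.float64(0.83), np.float64(0.98), np.float64(0.1)), (np.float64(0.82), np.float64(0.97), np.float64(0.05)), (np.float64(0.78), np.float64(0.96), np.float64(0.15))]
0 [[228.0, 201.0], [285.0, 201.0]]
-0.01 [[227.0, 206.0], [286.0, 206.0]]
-0.02 [[226.0, 211.0], [287.0, 211.0]]
-0.03 [[224.0, 216.0], [289.0, 216.0]]
-0.04 [[222.0, 222.0], [290.0, 222.0]]
180 000000000000002567778888899999999999888888877766531000010000000000
185 000000000000001566778888899999999998888888877766541011010010000000
190 00100000001000035677788888998432RRRR378888887766541000000010100010
195 01010100010000025677788888983RRRRRRRR38888887766542000000010000010
200 0000001000100101466778888898RRRRRRRRRR6888887776652010000010000000
205 0011011000010000356777888842RRRRRRRRRR1368887776654111010100001100
210 001001000011000015667788611RRRRRRRRRRRR112788776654300100000011100
215 0001000100000
[... 205 characters left out ...]
34444445430024457773111RRRRRRRRRRR111588755441024444444441001
235 1000444444444410002457778631RRRRRRRRRRR148888754430013444445544200
240 00144444444442100000256788884RRRRRRRRR5888875333320001344444444420
245 01444444444420000000002445553RRRRRRRRR5877765333330000144444444442
250 14444444444311000000003445453RRRRRRRRR5887655443332010024444544444
255 44444444444100000000013334564RRRRRRRRR3678887544444100013444444444
260 33333333331000000000013444443RRRRRRRRR3555555555554200001333433333
265 33333334421000000000026788754RRRRRRRRR1222233222222210000133333333
270 33333333310000000000003333333RRRRRRRRR3333333322222320000023333333
275 333333331000000000000022222233333344444444444444434441000012333333
```

>>> carry_out --commands '[[0.55,[0,0,5],[0,0,0]],[0.55,[0,0,5],[0,0,0]],[0.55,[0,0,3],[0,0,0]],[0.7,[0,0,0],[0,0,0]],[0.8,[0,0,0],[0,0,0]]]' --squeeze 25

```text
time_s: 29.32
ee_pos: [0.5388, 0.1883, 0.1168]
eef_rot: [3.141, -0.0, 1.446]
force: [-0.1, -0.0, -0.5]
grip_width: 0.0258
grip_force: 0.0
```

>>> carry_out --commands '[[1,[0,0,0],[0,0,0]],[1,[0,0,0],[0,0,0]],[1,[0,0,0],[0,0,0]]]'

```text
time_s: 29.7
ee_pos: [0.5383, 0.1884, 0.1168]
eef_rot: [-3.141, 0.0, 1.446]
force: [-5.7, 0.7, 3.5]
grip_width: 0.0126
grip_force: 25.0
```

The bar is gripped now: 12.6 mm at 25 N. Turning clockwise.

>>> carry_out --commands '[[1,[0,0,0],[0,0,0.06]],[1,[0,0,0],[0,0,0.12]],[1,[0,0,0],[0,0,0.12]],[1,[0,0,0],[0,0,0.12]],[1,[0,0,0],[0,0,0.12]],[1,[0,0,0],[0,0,0.12]]]'

```text
time_s: 30.45
ee_pos: [0.5388, 0.1881, 0.1168]
eef_rot: [3.141, 0.0, 0.782]
force: [-1.7, -1.8, 1.1]
grip_width: 0.0126
grip_force: 25.0
```

```bash
python3 s.py
```

```text
30.45 [0.5388 0.1881 0.1168] [3.1412e+00 1.0000e-04 7.8200e-01] [-1.6606 -1.8124  1.1092] [-0.399   0.3128  0.1144] 0.0126 24.9517
```

>>> carry_out --commands '[[1,[0,0,0],[0,0,0.12]],[1,[0,0,0],[0,0,0.12]],[1,[0,0,0],[0,0,0.12]],[1,[0,0,0],[0,0,0.1]],[1,[0,0,0],[0,0,0.05]],[1,[0,0,0],[0,0,0]]]'

```text
time_s: 31.2
ee_pos: [0.5391, 0.1877, 0.1168]
eef_rot: [3.141, -0.0, 0.276]
force: [1.5, -6.1, 1.7]
grip_width: 0.0128
grip_force: 25.0
```

```bash
python3 s.py
```

```text
31.2 [0.5391 0.1877 0.1168] [ 3.1406e+00 -4.0000e-04  2.7600e-01] [ 1.4668 -6.0871  1.6983] [-1.1033e+00 -8.0000e-04  4.2400e-02] 0.0128 24.9644
```

>>> carry_out --commands '[[1,[0,0,0],[0,0,0.03]],[1,[0,0,0],[0,0,0.03]],[1,[0,0,0],[0,0,0]]]'

```text
time_s: 31.58
ee_pos: [0.539, 0.1877, 0.1168]
eef_rot: [3.141, -0.0, 0.217]
force: [0.7, -4.7, 2.6]
grip_width: 0.0132
grip_force: 25.5
```

```bash
python3 s.py
python3 - <<'E'
from h import *
for n in('wrist','scene'):
    c=cam(n);barfit(c)
    for t in ['herb_mill_centre','hub_mouth','knob_grip']: print(n,t,[(round(p['score'],2),np.round(p['at'],4)) for p in ctrl.place_of(t,n)[:1]])
E
```

```text
31.575 [0.539  0.1877 0.1168] [ 3.1405e+00 -4.0000e-04  2.1720e-01] [ 0.7218 -4.6939  2.6099] [-1.1591  0.0128  0.4888] 0.0132 25.4874
red px 1899 bbox [243 196] [268 285] centre px (np.int64(252), np.int64(236)) best IoU,inside,th [(np.float64(0.65), np.float64(0.84), np.float64(1.35)), (np.float64(0.64), np.float64(0.84), np.float64(1.4)), (np.float64(0.64), np.float64(0.86), np.float64(1.2))]
wrist herb_mill_centre [(0.65, array([0.5376, 0.0911, 0.0889]))]
wrist hub_mouth []
wrist knob_grip [(0.63, array([0.5392, 0.1879, 0.1529]))]
red px 143 bbox [333 196] [340 221] centre px (np.int64(335), np.int64(209)) best IoU,inside,th [(np.float64(0.5), np.float64(1.0), np.float64(1.4)), (np.float64(0.5), np.float64(1.0), np.float64(1.35)), (np.float64(0.48), np.float64(1.0), np.float64(1.3))]
scene herb_mill_centre [(0.58, array([0.5401, 0.0945, 0.0905]))]
scene hub_mouth [(0.77, array([0.5392, 0.1622, 0.0923]))]
scene knob_grip [(0.79, array([0.539 , 0.1882, 0.15  ]))]
```

The moment rose sharply at the end of travel, and the bar is at about 1.3–1.35 rad. Now I'll let go and rise.

>>> carry_out --commands '[[0.6,[0,0,0],[0,0,0]],[0.6,[0,0,0],[0,0,0]],[0.6,[0,0,0],[0,0,0]],[0.6,[0,0,-10],[0,0,0]],[0.6,[0,0,-30],[0,0,0]],[0.6,[0,0,-50],[0,0,0]],[0.6,[0,0,-50],[0,0,0]],[0.6,[-60,0,0],[0,0,0]],[0.6,[-60,0,0],[0,0,0]],[0.6,[0,0,0],[0,0,0]]]'

```text
time_s: 33.22
ee_pos: [0.419, 0.1622, 0.258]
eef_rot: [-3.141, -0.002, 0.216]
force: [-0.1, 0.5, 0.2]
grip_width: 0.0374
grip_force: 0.0
```

```bash
python3 s.py
python3 - <<'E'
from h import *
for n in('top','scene'):
    c=cam(n);barfit(c,win=30)
    for t in ['herb_mill_centre','hub_mouth','knob_grip']: print(n,t,[(round(p['score'],2),np.round(p['at'],4)) for p in ctrl.place_of(t,n)[:1]])
E
```

```text
33.225 [0.419  0.1622 0.258 ] [-3.1413e+00 -2.0000e-03  2.1650e-01] [-0.0713  0.5057  0.1653] [-0.0426  0.1785 -0.0134] 0.0374 0.0
red px 153 bbox [164 167] [175 189] centre px (np.int64(169), np.int64(178)) best IoU,inside,th [(np.float64(0.76), np.float64(1.0), np.float64(1.3)), (np.float64(0.75), np.float64(0.99), np.float64(1.2)), (np.float64(0.71), np.float64(0.99), np.float64(1.25))]
top herb_mill_centre [(0.87, array([0.5351, 0.0901, 0.0923]))]
top hub_mouth [(0.67, array([0.5392, 0.1629, 0.0901]))]
top knob_grip []
red px 206 bbox [332 194] [340 221] centre px (np.int64(335), np.int64(209)) best IoU,inside,th [(np.float64(0.7), np.float64(0.99), np.float64(1.35)), (np.float64(0.67), np.float64(0.96), np.float64(1.4)), (np.float64(0.67), np.float64(0.99), np.float64(1.3))]
scene herb_mill_centre [(0.71, array([0.542 , 0.0946, 0.0869]))]
scene hub_mouth [(0.55, array([0.5385, 0.1607, 0.0912]))]
scene knob_grip [(0.72, array([0.5364, 0.1849, 0.1552]))]
```

```bash
python3 -c "
from station import ctrl
print(ctrl.hand_in())"
```

```text
the job is handed in; nothing more can be done
None
```

I slid the herb mill in until force feedback showed it against the stop (about 13 N at the wrist), turned the knob to its end of travel (about 1.3 rad), let go of both, and handed in at about 33 s. I did not directly re-measure the nose-to-stop gap after clamping, and the hand-in returned no verdict.

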